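# Wheel flanges back on the spindle stand

### The job

Put the two grinder wheel flanges on the spindle stand, flange side down and neck up: first the large one over the spindle until it sits fully home on the stand's shoulder, then the small one over the same spindle until it sits fully home on top of the large one. Set them on rather than dropping them, and leave the closed end cap where it is.

Things in the scene. Friction and masses are not known exactly. Their poses are not given: they have to be found in the camera images.
- large_mid (a point): LARGE wheel flange, plain aluminium, loose, standing flange side down, 44 mm high: at the bottom a disc of 100 mm diameter, 10 mm thick, with six dark bolt holes; above it a round neck of 48 mm diameter, 34 mm high, to grip. A 34 mm bore runs right through. 0.2 to 0.35 kg. Origin on the axis, half-way up (22 mm above its underside), z up.
- small_mid (a point): SMALL wheel flange, made like the large one (plain aluminium, loose, 44 mm high, neck 48 mm diameter and 34 mm high, through bore 34 mm, disc 10 mm thick), but its disc is 72 mm in diameter with four bolt holes. 0.12 to 0.22 kg. Origin on the axis, half-way up (22 mm above its underside), z up.
- stand_seat (a point): Spindle stand, dark steel, fixed: round foot 124 mm across, 14 mm high, on it a round shoulder 60 mm across, 10 mm high, with an upright spindle of 22 mm diameter at its centre. Origin: centre of the shoulder's top face, 24 mm above the bench, z up. The large flange rests on this face, the small one 44 mm higher. Spindle tip 64 mm above the origin; its top 12 mm taper to 10 mm.
- cap_mid (a point): Bystander: centre (half-way up) of a closed end cap, aluminium, loose: 44 mm high, flange disc 72 mm diameter, neck 48 mm, like the small flange but with a closed top and no bore. It does not fit the spindle; leave it where it stands. Origin 22 mm above its underside.
There are look-alikes about, which are no part of the job. What is shaped like the part that bears large_mid but purple or turquoise is not meant.

How it is judged:
By the outcome, as a careful person would: the job done as asked, in the order asked, and still so for the second after the job is handed in, with the robot touching nothing.
It also fails if it takes over 58 s, if anything falls off the work surface, if the arm or the gripper's body presses on something with over 40 N, if the wrist force passes 120 N, or if a joint passes its speed limit or range.

### The arm

A 7-joint arm with a two-finger parallel gripper is mounted at the origin on the work surface. World frame = base frame: x ahead of the robot, y to its left, z up, the work surface at z = 0. Lengths are in m, angles in rad, forces in N, time in s.
With the tool pointing down it reaches from about 0.4 to 0.875 m from the base axis. Payload 19.3 kg.
Tool frame: the origin (TCP) lies at the very end of the fingers, on their centre line; the grasp point (between the pads) lies 19 mm behind it; z points along the fingers, y is the direction in which the jaws open and shut (so a half turn about z gives the same grasp; the last joint's range is limited). The gripper opens to 85 mm and grips with 20 to 120 N. Pads are 22 mm wide; open, the fingers measure 114 mm over their backs; the gripper's body (76 mm by 85 mm) begins 54 mm behind the grasp point. The pads swing forward as they close: fully open they stand 13 mm farther back than shut.
Start: joints at [-1.187, 0.521, -0.036, 1.599, 0.021, 1.021, -0.113], TCP at [0.274, 0.562, 0.231] pointing down, gripper open.
Joint ranges: [-2.91, 2.91], [-0.3, 2.13], [-1.5, 1.42], [0.17, 2.43], [-1.26, 4.41], [0.16, 1.93], [-2.52, 2.52]. Speed limits (rad/s): [1.89, 1.89, 2.39, 2.39, 3.01, 3.01, 3.01].

### API

Orientations are given as [roll, pitch, yaw] about the fixed x, y, z axes, in that order (R = Rz(yaw) Ry(pitch) Rx(roll)).
In Python, from workcell import bot, grab_frame, calibration, workorder gives the robot as it stands.
- The arm moves only by the tool move_arm, never from a script. Its arguments are lists of equal length, an entry for each row: "jaw": the closure in counts, from 0 (fully open) to 255 (shut); "dp": the shift along the tool's x, y, z in units of 800 mm (1.0 is 800 mm), a list of three; "rotation": the turn, a rotation vector about the tool's x, y, z in units of pi rad (1.0 is pi rad), a list of three. In form: {"jaw": [jaw, ...], "dp": [[dx, dy, dz], ...], "rotation": [[rx, ry, rz], ...]}. A call has 1 to 10 rows; each row shifts and turns the commanded pose from where the row before left it, along the tool's axes as they then stand; what a row does not reach is not made up. A row lasts 1/8 s, in which the tool goes at most 62.5 mm and 10.7 degrees, less where a joint would pass 70% of its speed; a pose out of reach is approached as far as the arm can. A call with a number of a shift or a turn outside -1 to 1 is refused whole. A call with a gripper value outside its range is refused whole. The fingers move at their own pace and stop on an object; "squeeze" is the grip in N (left out, the last holds). Time passes only in rows, so rows that do not move let the fingers close. It gives the time, the measured TCP pose, the force and the opening at its end, in the units of the state.
- bot.observe(): the state, without advancing time (a new reading comes with each control period).
- grab_frame(name): name is "scene" or "top" or "wrist"; returns the picture (384x512x3 uint8, blue, green, red); there is no depth.
- calibration(name): a dict with "camera_matrix" (3x3 intrinsics, pixels), "dist" ([k1, k2, p1, p2, k3] as OpenCV has them; the pictures are not rectified), "T" (4x4, takes a point from camera to world coordinates). Camera axes: x right, y down, z forward; pixel columns grow to the right and rows downward; lengths in m; the calibration is good to about 2 mm. A picture is of the moment at which its call begins: read the wrist's pose just before it. calibration takes no time and is no camera call; for the wrist camera it gives the pose at the moment of the call.
- workorder.job_done(): hands the job in, once; it reports no verdict.
The state is a dict: "clock": time; "qpos": joint angles; "qd": joint speeds; "joint_efforts": joint torques, N m; "position": TCP position; "tool_rot": TCP orientation; "force": force on the tool from outside, world axes, zero at the start; "moment": the same for the moment, N m; "grip_width": finger opening in m.
Only numpy, scipy, OpenCV 4.12 (cv2) and the standard library are available. Lean on these libraries where they do the work, as an engineer would, in place of code of your own. Each camera call takes 0.05 s, during which the arm holds its last target. There are 200 camera calls.

## Working session

There is one attempt and no reset: what is moved stays moved. The work goes in short steps, Python scripts to look and compute and a tool call to move; the robot and the scene stay as the last step left them, time stands still between calls to the robot, and variables do not carry over. Pictures are saved under pics/ and viewed, about 8 in all and at most 12, crops included, and the job is handed in when it is done.

Besides the shell and the picture viewer there is one more tool, called after "Request:" as name(argument=value, ...) on one line, values as JSON. move_arm: Moves the arm, as the interface text tells. Shifts and turns lie within -1 to 1; 1 stands for 800 mm of shift or pi rad of turn. Its arguments: {"type":"object","properties":{"jaw":{"type":"array","items":{"type":"number"}},"dp":{"type":"array","items":{"type":"array","items":{"type":"number","minimum":-1,"maximum":1}}},"rotation":{"type":"array","items":{"type":"array","items":{"type":"number","minimum":-1,"maximum":1}}},"squeeze":{"type":"number"}},"required":["jaw","dp","rotation"]}

```bash
mkdir -p pics; python3 - <<'E'
from workcell import bot, grab_frame, calibration
import cv2,numpy as np
print(bot.observe())
for n in ("scene","top"):
    cv2.imwrite(f"pics/{n}0.png",grab_frame(n)); c=calibration(n); print(n,np.round(c["camera_matrix"],1).tolist(),c["dist"],np.round(c["T"],3).tolist())
a=cv2.imread("pics/scene0.png");b=cv2.imread("pics/top0.png")
cv2.imwrite("pics/top0b.png",cv2.resize(b,(800,600),interpolation=cv2.INTER_CUBIC))
cv2.imwrite("pics/scene0b.png",cv2.resize(a,(800,600),interpolation=cv2.INTER_CUBIC))
E
```

```text
{'clock': 0.0, 'qpos': array([-1.18720226,  0.52202258, -0.03634574,  1.59998606,  0.02122645,
        1.02109805, -0.11281845]), 'qd': array([-0.00126802, -0.00056083,  0.00098007,  0.00105138, -0.00133617,
       -0.00051225,  0.00114783]), 'joint_efforts': array([-1.07701868e-03, -9.27098393e+01,  1.97959319e+00, -3.69925296e+01,
        1.77189731e-02,  8.29733850e-03, -3.53883433e-05]), 'position': array([0.27387228, 0.56143429, 0.23072805]), 'tool_rot': array([-3.14046834e+00,  9.34546637e-05,  2.68779954e+00]), 'force': array([-0.58140342, -0.72278002, -0.72446468]), 'moment': array([ 0.02565049, -0.00068575,  0.0056907 ]), 'grip_width': 0.08537884495759679}
scene [[437.7, 0.0, 255.9], [0.0, 437.7, 185.3], [0.0, 0.0, 1.0]] [-0.12304526  0.          0.          0.          0.        ] [[0.682, 0.499, -0.534, 1.309], [0.731, -0.453, 0.511, -0.612], [0.013, -0.739, -0.674, 0.841], [0.0, 0.0, 0.0, 1.0]]
top [[404.0, 0.0, 248.0], [0.0, 404.0, 184.5], [0.0, 0.0, 1.0]] [-0.12231309  0.          0.          0.          0.        ] [[-0.005, -0.988, 0.155, 0.472], [-1.0, 0.007, 0.013, -0.011], [-0.014, -0.155, -0.988, 1.104], [0.0, 0.0, 0.0, 1.0]]
```

View pics/top0b.png

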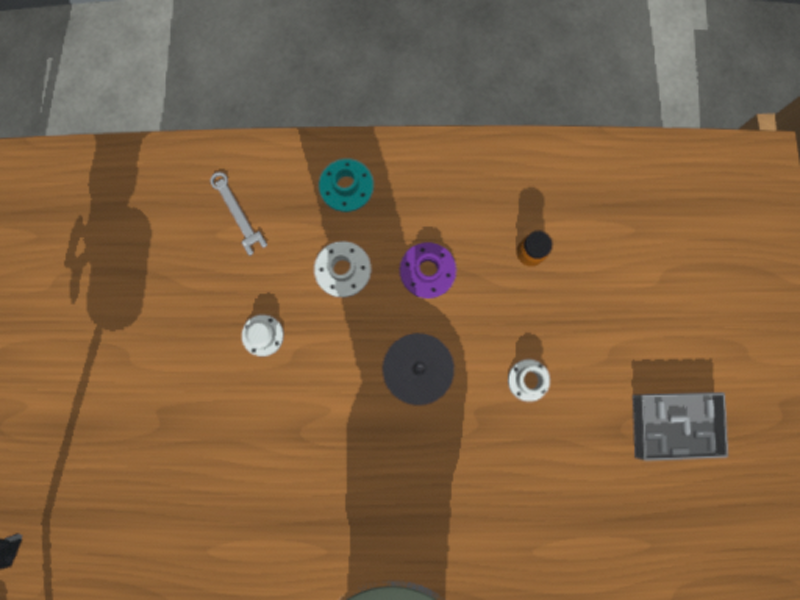

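View pics/scene0b.png

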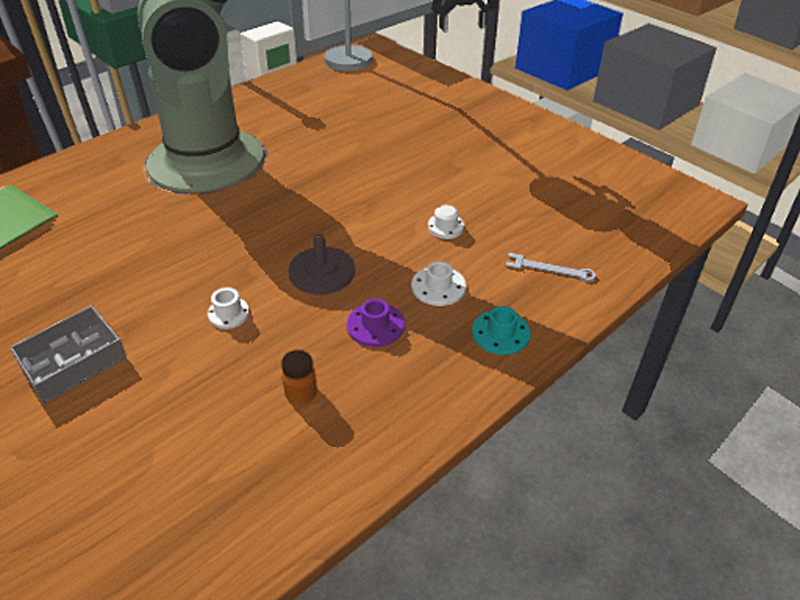

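```bash
cat > h.py <<'E'
import cv2,numpy as np
from workcell import bot, grab_frame, calibration
def cast(c,px,z):
    u=cv2.undistortPoints(np.float64(px).reshape(-1,1,2),c["camera_matrix"],np.array(c["dist"])).reshape(-1,2)
    T=np.array(c["T"]); d=np.c_[u,np.ones(len(u))]@T[:3,:3].T; o=T[:3,3]
    return (o+d*((z-o[2])/d[:,2])[:,None])[:,:2]
def project(c,p):
    T=np.linalg.inv(np.array(c["T"]))
    return cv2.projectPoints(np.float64(p).reshape(-1,3),cv2.Rodrigues(T[:3,:3])[0],T[:3,3],c["camera_matrix"],np.array(c["dist"]))[0].reshape(-1,2)
def masks(im):
    h=cv2.cvtColor(im,cv2.COLOR_BGR2HSV)
    return {"alu":cv2.inRange(h,(0,0,85),(180,60,255)),"dark":cv2.inRange(h,(0,0,0),(180,110,75))}
E
python3 - <<'E'
from h import *
for n,seeds in (("top",{"large":(342,268),"small":(530,380),"cap":(262,335),"stand":(418,368)}),("scene",{"large":(439,285),"small":(228,310),"cap":(445,225),"stand":(322,270)})):
    im=cv2.imread(f"pics/{n}0.png"); c=calibration(n); m=masks(im)
    for k,s in seeds.items():
        s=np.array(s)*.64; mm=m["dark" if k=="stand" else "alu"]
        cs=[x for x in cv2.findContours(mm,cv2.RETR_EXTERNAL,cv2.CHAIN_APPROX_NONE)[0] if cv2.contourArea(x)>200 and abs(cv2.pointPolygonTest(x,tuple(map(float,s)),True))<30]
        if not cs: print(n,k,"none");continue
        x=max(cs,key=lambda q:cv2.pointPolygonTest(q,tuple(map(float,s)),True))
        z=.007 if k=="stand" else .005
        w=cast(c,x.reshape(-1,2)+0.0,z)
        if n=="scene" :  # drop neck: keep robust circle
            pass
        (cx,cy),r=cv2.minEnclosingCircle(np.float32(w)); mid=(w.max(0)+w.min(0))/2
        print(n,k,"circ",round(cx,4),round(cy,4),"r",round(r,4),"mid",mid.round(4),"ext",np.ptp(w,axis=0).round(4))
im=cv2.imread("pics/top0.png")
cv2.imwrite("pics/crop1.png",cv2.resize(im[90:270,130:370],(800,600),interpolation=cv2.INTER_CUBIC))
E
```

```text
top large circ 0.6809 0.0846 r 0.051 mid [0.6816 0.0839] ext [0.0989 0.1002]
top small circ 0.4821 -0.2402 r 0.037 mid [ 0.4822 -0.2397] ext [0.0703 0.0715]
top cap circ 0.5638 0.2248 r 0.0375 mid [0.5639 0.2251] ext [0.0716 0.07  ]
top stand circ 0.5037 -0.0479 r 0.0618 mid [ 0.5045 -0.0473] ext [0.1213 0.1191]
scene large circ 0.6763 0.0866 r 0.0614 mid [0.6827 0.0848] ext [0.1057 0.109 ]
scene small circ 0.4708 -0.2386 r 0.0537 mid [ 0.4722 -0.2386] ext [0.1032 0.0769]
scene cap circ 0.5529 0.2318 r 0.0572 mid [0.559  0.2317] ext [0.0925 0.0987]
scene stand circ 0.4914 -0.035 r 0.0871 mid [ 0.4939 -0.0495] ext [0.1565 0.1284]
```

View pics/crop1.png

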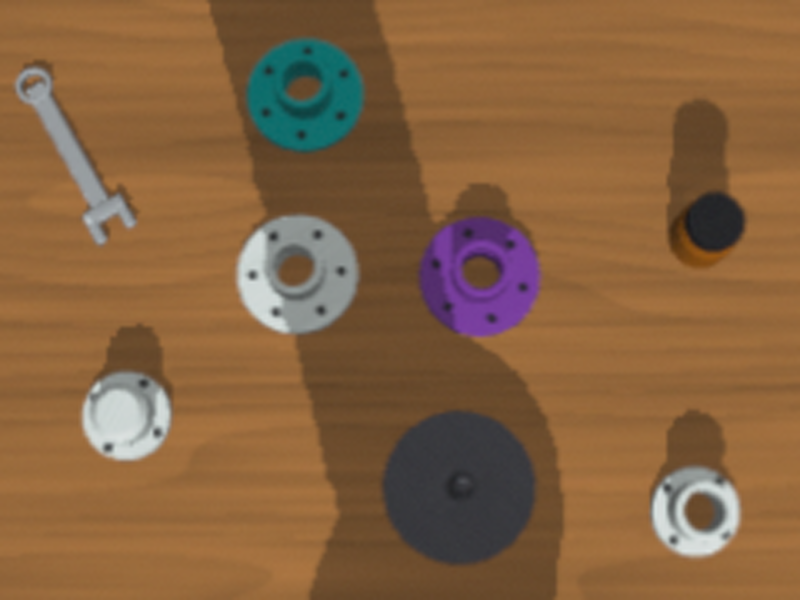

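Confirmed in the crop. The large flange is the plain aluminium piece with six holes at crop (298,274). The purple one at (480,275) and the turquoise one at (305,95) are look-alikes. The small flange, with an open bore, is at (696,512), the closed cap is at (127,415) and the stand is at (460,487).

Request:
move_arm(jaw=[0, 0, 0, 0, 0, 0, 0, 0, 0, 0], dp=[[0, 0, 0], [0, 0, 0], [0, 0, 0], [-0.04, -0.047, 0], [-0.04, -0.047, 0], [-0.04, -0.047, 0], [-0.04, -0.047, 0], [-0.04, -0.047, 0], [-0.04, -0.047, 0], [-0.04, -0.047, 0]], rotation=[[0, 0, -0.0481], [0, 0, -0.0481], [0, 0, -0.0482], [0, 0, 0], [0, 0, 0], [0, 0, 0], [0, 0, 0], [0, 0, 0], [0, 0, 0], [0, 0, 0]], squeeze=40)

```text
clock: 1.35
position: [0.4987, 0.2971, 0.2311]
tool_rot: [-3.141, -0.0, 3.141]
force: [-0.8, 1.0, 0.7]
grip_width: 0.0858
```

Request:
move_arm(jaw=[0, 0, 0, 0, 0, 0, 0], dp=[[-0.038, -0.0445, 0], [-0.038, -0.0445, 0], [-0.038, -0.0445, 0], [-0.038, -0.0445, 0], [-0.038, -0.0445, 0], [-0.038, -0.0445, 0], [0, 0, 0]], rotation=[[0, 0, 0], [0, 0, 0], [0, 0, 0], [0, 0, 0], [0, 0, 0], [0, 0, 0], [0, 0, 0]])

```text
clock: 2.22
position: [0.6816, 0.0807, 0.2303]
tool_rot: [-3.14, -0.001, 3.137]
force: [0.3, 0.8, -0.6]
grip_width: 0.0853
```

```bash
python3 - <<'E'
from h import *
s=bot.observe(); c=calibration("wrist"); im=grab_frame("wrist"); cv2.imwrite("pics/w1.png",im)
print(s["position"],s["qpos"].round(2),np.round(c["T"],3).tolist())
v=im.copy()
for P in ([.6815,.084,.01],[.6815,.084,.044],[.5638,.2248,.044]):
    p=project(c,P)[0]; print(p); cv2.drawMarker(v,tuple(int(a) for a in p),(0,0,255))
cv2.imwrite("pics/w1v.png",v)
m=masks(im)["alu"]
for x in cv2.findContours(m,cv2.RETR_EXTERNAL,cv2.CHAIN_APPROX_NONE)[0]:
    if cv2.contourArea(x)>1500:
        w=cast(c,x.reshape(-1,2)+0.,.005); print(cv2.boundingRect(x),cv2.minEnclosingCircle(np.float32(w)),(w.max(0)+w.min(0))/2)
E
```

```text
[0.68161682 0.08073545 0.23034202] [-0.19  0.62 -0.03  1.42  0.02  1.1   1.35] [[0.005, 0.96, 0.282, 0.611], [1.0, -0.004, -0.004, 0.081], [-0.003, 0.282, -0.96, 0.374], [0.0, 0.0, 0.0, 1.0]]
[257.44886269 165.13449774]
[257.73416648 170.76000679]
[391.68176943  60.3931104 ]
(360, 185, 67, 104) ((0.790736973285675, 0.2776441276073456), 0.08684424310922623) [0.78834371 0.27535704]
(218, 125, 78, 78) ((0.6821913719177246, 0.08262185752391815), 0.05084750056266785) [0.68220226 0.08274217]
(344, 31, 67, 67) ((0.5637528896331787, 0.22512206435203552), 0.039282869547605515) [0.56319717 0.22463613]
```

View pics/w1v.png

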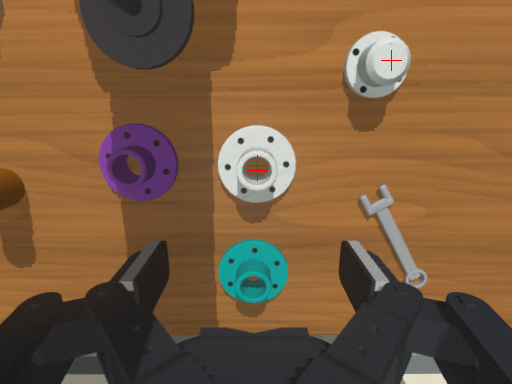

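Request:
move_arm(jaw=[0, 0, 0, 0, 0, 0, 0, 0], dp=[[-0.0007, 0.0028, 0.04], [0, 0, 0.06], [0, 0, 0.06], [0, 0, 0.05], [0, 0, 0.03], [0, 0, 0.015], [0, 0, 0.0075], [0, 0, 0]], rotation=[[0, 0, 0], [0, 0, 0], [0, 0, 0], [0, 0, 0], [0, 0, 0], [0, 0, 0], [0, 0, 0], [0, 0, 0]])

```text
clock: 3.28
position: [0.6811, 0.0874, 0.0218]
tool_rot: [3.141, 0.001, -3.142]
force: [0.0, 0.4, 0.3]
grip_width: 0.0857
```

Request:
move_arm(jaw=[0, 0, 0], dp=[[-0.0008, -0.0052, 0.004], [0, 0, 0.0055], [0, 0, 0]], rotation=[[0, 0, 0], [0, 0, 0], [0, 0, 0]])

```text
clock: 3.65
position: [0.6814, 0.0828, 0.0135]
tool_rot: [-3.142, -0.0, 3.141]
force: [-0.3, 0.2, 0.4]
grip_width: 0.0853
```

Request:
move_arm(jaw=[255, 255, 255, 255, 255, 255, 255, 255], dp=[[0, 0, 0], [0, 0, 0], [0, 0, 0], [0, 0, 0], [0, 0, 0], [0, 0, 0], [0, 0, 0], [0, 0, 0]], rotation=[[0, 0, 0], [0, 0, 0], [0, 0, 0], [0, 0, 0], [0, 0, 0], [0, 0, 0], [0, 0, 0], [0, 0, 0]], squeeze=60)

```text
clock: 4.65
position: [0.6816, 0.083, 0.0142]
tool_rot: [3.141, 0.0, 3.142]
force: [-1.8, -0.6, 6.8]
grip_width: 0.0466
```

Request:
move_arm(jaw=[255, 255, 255, 255, 255, 255], dp=[[0, 0, -0.01], [0, 0, -0.025], [0, 0, -0.05], [0, 0, -0.05], [0, 0, -0.03], [0, 0, 0]], rotation=[[0, 0, 0], [0, 0, 0], [0, 0, 0], [0, 0, 0], [0, 0, 0], [0, 0, 0]])

```text
clock: 5.4
position: [0.6826, 0.083, 0.1487]
tool_rot: [3.141, 0.004, 3.141]
force: [-0.3, 0.9, -3.3]
grip_width: 0.0468
```

Request:
move_arm(jaw=[255, 255, 255, 255, 255], dp=[[0.02, -0.035, 0], [0.03, -0.05, 0], [0.03, -0.05, 0], [0.022, -0.028, 0], [0, 0, 0]], rotation=[[0, 0, 0], [0, 0, 0], [0, 0, 0], [0, 0, 0], [0, 0, 0]])

```text
clock: 6.02
position: [0.5984, -0.0498, 0.1453]
tool_rot: [-3.141, -0.002, 3.138]
force: [0.0, 0.1, -3.2]
grip_width: 0.0469
```

```bash
python3 - <<'E'
from h import *
s=bot.observe(); c=calibration("wrist"); im=grab_frame("wrist"); cv2.imwrite("pics/w2.png",im)
p0=s["position"]; print(p0)
v=im.copy()
S=[.504,-.0475]
for P in ([*S,.014],[*S,.024],[*S,.088],[p0[0],p0[1],p0[2]+.030]):
    p=project(c,P)[0]; print(p); cv2.drawMarker(v,tuple(int(a) for a in p),(0,0,255),0,10)
cv2.imwrite("pics/w2v.png",cv2.resize(v,(800,600)))
m=masks(im)["dark"]; 
for x in cv2.findContours(m,cv2.RETR_EXTERNAL,cv2.CHAIN_APPROX_NONE)[0]:
    if cv2.contourArea(x)>800:
        w=cast(c,x.reshape(-1,2)+0.,.007); print(cv2.boundingRect(x),cv2.minEnclosingCircle(np.float32(w)),(w.max(0)+w.min(0))/2)
E
```

```text
[ 0.59839123 -0.04978894  0.14526111]
[257.2029627   80.04313717]
[257.31862167  78.98319196]
[258.34018121  69.62248404]
[255.64368195 273.26026445]
(0, 232, 512, 152) ((0.864260733127594, -0.050176143646240234), 0.3270476162433624) [ 0.75910431 -0.05017615]
(187, 3, 138, 146) ((0.5040393471717834, -0.04938354343175888), 0.0630122721195221) [ 0.50334787 -0.04930907]
```

View pics/w2v.png

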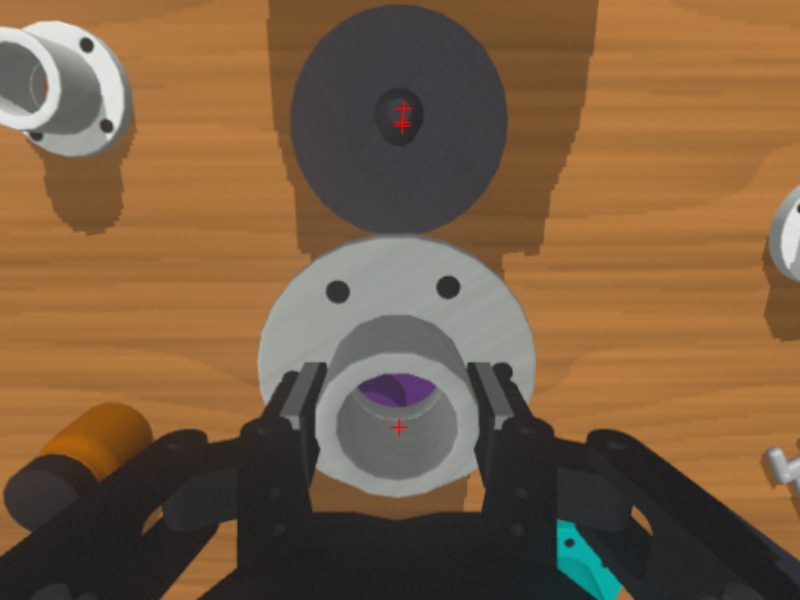

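The wrist view shows the flange held centred in the jaws with its bore rim at (397,430). The stand is at (400,118) in the upscaled frame and measures (0.504, -0.0485).

Request:
move_arm(jaw=[255, 255, 255, 255, 255, 255], dp=[[0.03, 0, 0], [0.045, 0, 0], [0.03, 0, 0], [0.014, 0, 0], [0, 0, 0], [0, 0, 0]], rotation=[[0, 0, 0], [0, 0, 0], [0, 0, 0], [0, 0, 0], [0, 0, 0], [0, 0, 0]])

```text
clock: 6.82
position: [0.5057, -0.0472, 0.1457]
tool_rot: [3.141, 0.001, -3.141]
force: [-0.8, -0.0, -2.6]
grip_width: 0.0468
```

Request:
move_arm(jaw=[255, 255, 255, 255, 255, 255, 255], dp=[[0.002, -0.0015, 0.02], [0, 0, 0.03], [0, 0, 0.03], [0, 0, 0.025], [0, 0, 0.015], [0, 0, 0.004], [0, 0, 0]], rotation=[[0, 0, 0], [0, 0, 0], [0, 0, 0], [0, 0, 0], [0, 0, 0], [0, 0, 0], [0, 0, 0]])

```text
clock: 7.7
position: [0.5034, -0.0486, 0.0468]
tool_rot: [-3.142, 0.0, 3.141]
force: [0.3, -1.2, -3.7]
grip_width: 0.047
```

Contact is expected at TCP z ≈ 0.038, so I'll creep down.

Request:
move_arm(jaw=[255, 255, 255, 255, 255, 255], dp=[[0, 0, 0.004], [0, 0, 0.003], [0, 0, 0.002], [0, 0, 0.001], [0, 0, 0], [0, 0, 0]], rotation=[[0, 0, 0], [0, 0, 0], [0, 0, 0], [0, 0, 0], [0, 0, 0], [0, 0, 0]])

```text
clock: 8.45
position: [0.5031, -0.0487, 0.0385]
tool_rot: [-3.142, -0.0, 3.141]
force: [0.1, 0.1, -3.3]
grip_width: 0.0469
```

Request:
move_arm(jaw=[255, 255, 255, 255], dp=[[0, 0, 0.0008], [0, 0, 0.0008], [0, 0, 0], [0, 0, 0]], rotation=[[0, 0, 0], [0, 0, 0], [0, 0, 0], [0, 0, 0]])

```text
clock: 8.95
position: [0.5032, -0.0487, 0.0382]
tool_rot: [-3.141, 0.001, 3.141]
force: [-7.1, 0.3, 22.3]
grip_width: 0.0467
```

Request:
move_arm(jaw=[255, 0, 0, 0, 0, 0, 0], dp=[[0, 0, -0.0006], [0, 0, 0], [0, 0, 0], [0, 0, 0], [0, 0, 0], [0, 0, 0], [0, 0, 0]], rotation=[[0, 0, 0], [0, 0, 0], [0, 0, 0], [0, 0, 0], [0, 0, 0], [0, 0, 0], [0, 0, 0]])

```text
clock: 9.82
position: [0.5031, -0.0486, 0.0377]
tool_rot: [-3.142, -0.0, 3.141]
force: [-0.3, -0.3, 0.3]
grip_width: 0.0856
```

Request:
move_arm(jaw=[0, 0, 0, 0, 0, 0, 0, 0, 0, 0], dp=[[0, 0, -0.02], [0, 0, -0.05], [0, 0, -0.06], [0, 0, -0.06], [0, -0.02, -0.05], [0.006, -0.055, 0], [0.01, -0.065, 0], [0.01, -0.06, 0], [0, -0.038, 0], [0, 0, 0]], rotation=[[0, 0, 0], [0, 0, 0], [0, 0, 0], [0, 0, 0], [0, 0, 0], [0, 0, 0], [0, 0, 0], [0, 0, 0], [0, 0, 0], [0, 0, 0]])

```text
clock: 11.08
position: [0.4816, -0.2412, 0.2307]
tool_rot: [-3.141, 0.001, 3.138]
force: [1.1, 1.0, 0.1]
grip_width: 0.0854
```

```bash
python3 - <<'E'
from h import *
s=bot.observe(); c=calibration("wrist"); im=grab_frame("wrist"); cv2.imwrite("pics/w3.png",im)
print(s["position"],s["qpos"].round(2),s["qd"].round(2))
m=masks(im)["alu"]
for x in cv2.findContours(m,cv2.RETR_EXTERNAL,cv2.CHAIN_APPROX_NONE)[0]:
    if cv2.contourArea(x)>1000:
        for z in (.005,.029):
            w=cast(c,x.reshape(-1,2)+0.,z); print(cv2.boundingRect(x),z,cv2.minEnclosingCircle(np.float32(w)),(w.max(0)+w.min(0))/2)
cv2.imwrite("pics/w3v.png",im)
E
```

```text
[ 0.48155166 -0.24120709  0.23067671] [ 0.34  0.38  0.02  1.83 -0.01  0.92  1.93] [-0.04 -0.01 -0.04  0.02 -0.01 -0.01 -0.03]
(369, 145, 85, 80) 0.005 ((0.5110486149787903, -0.03479008004069328), 0.05591271445155144) [ 0.51133943 -0.03450494]
(369, 145, 85, 80) 0.029 ((0.5045052170753479, -0.048224158585071564), 0.052287422120571136) [ 0.50477719 -0.04795752]
(227, 138, 56, 56) 0.005 ((0.48414334654808044, -0.24142533540725708), 0.03665701299905777) [ 0.4841201 -0.2414557]
(227, 138, 56, 56) 0.029 ((0.4793476164340973, -0.2414373904466629), 0.034282464534044266) [ 0.47932588 -0.24146579]
(0, 48, 110, 102) 0.005 ((0.4112548530101776, -0.4994383752346039), 0.0847933441400528) [ 0.401917   -0.49703191]
(0, 48, 110, 102) 0.029 ((0.41119369864463806, -0.48269104957580566), 0.07929208129644394) [ 0.40246229 -0.48044105]
```

View pics/w3v.png

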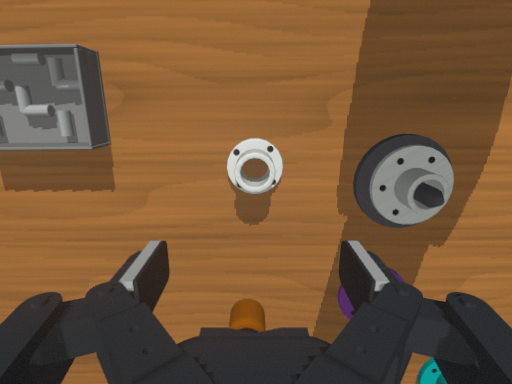

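The large flange sits level on the stand at (411,180). The small flange, with an open bore and four holes, is at (255,166), or about (0.4835, -0.2405).

Request:
move_arm(jaw=[0, 0, 0, 0, 0, 0, 0, 0, 0], dp=[[-0.0015, -0.0018, 0.04], [0, 0, 0.06], [0, 0, 0.06], [0, 0, 0.05], [0, 0, 0.03], [0, 0, 0.015], [0, 0, 0.008], [0, 0, 0], [0, 0, 0]], rotation=[[0, 0, 0], [0, 0, 0], [0, 0, 0], [0, 0, 0], [0, 0, 0], [0, 0, 0], [0, 0, 0], [0, 0, 0], [0, 0, 0]])

```text
clock: 12.25
position: [0.4839, -0.2406, 0.0201]
tool_rot: [-3.141, 0.001, 3.141]
force: [-0.4, 0.2, 1.2]
grip_width: 0.0858
```

Request:
move_arm(jaw=[0, 0, 255, 255, 255, 255, 255, 255, 255, 255], dp=[[0, 0, 0.0075], [0, 0, 0], [0, 0, 0], [0, 0, 0], [0, 0, 0], [0, 0, 0], [0, 0, 0], [0, 0, 0], [0, 0, 0], [0, 0, 0]], rotation=[[0, 0, 0], [0, 0, 0], [0, 0, 0], [0, 0, 0], [0, 0, 0], [0, 0, 0], [0, 0, 0], [0, 0, 0], [0, 0, 0], [0, 0, 0]])

```text
clock: 13.5
position: [0.4835, -0.2405, 0.0138]
tool_rot: [-3.141, 0.0, 3.141]
force: [-2.4, 1.2, 10.4]
grip_width: 0.0473
```

Request:
move_arm(jaw=[255, 255, 255, 255, 255, 255, 255], dp=[[0, 0, -0.01], [0, 0, -0.025], [0, 0, -0.05], [0, 0, -0.05], [0, 0, -0.035], [0, 0, -0.015], [0, 0, 0]], rotation=[[0, 0, 0], [0, 0, 0], [0, 0, 0], [0, 0, 0], [0, 0, 0], [0, 0, 0], [0, 0, 0]])

```text
clock: 14.38
position: [0.4835, -0.2405, 0.1614]
tool_rot: [-3.141, 0.001, 3.141]
force: [-0.7, -0.4, -2.2]
grip_width: 0.0469
```

Request:
move_arm(jaw=[255, 255, 255, 255, 255, 255, 255, 255], dp=[[0, 0.025, 0], [-0.006, 0.05, 0], [-0.007, 0.06, 0], [-0.007, 0.055, 0], [-0.004, 0.035, 0], [-0.0008, 0.015, 0], [0, 0, 0], [0, 0, 0]], rotation=[[0, 0, 0], [0, 0, 0], [0, 0, 0], [0, 0, 0], [0, 0, 0], [0, 0, 0], [0, 0, 0], [0, 0, 0]])

```text
clock: 15.38
position: [0.503, -0.0496, 0.161]
tool_rot: [-3.141, -0.001, 3.14]
force: [0.3, -0.7, -1.6]
grip_width: 0.047
```

```bash
python3 - <<'E'
from h import *
print(bot.observe()["position"])
cv2.imwrite("pics/w4.png",grab_frame("wrist"))
E
```

```text
[ 0.50301362 -0.0495729   0.16103231]
```

View pics/w4.png

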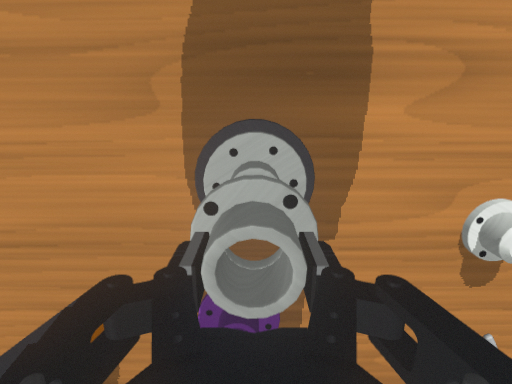

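The wrist view shows the small flange held square at (253,270), in line with the large one at (255,175).

Request:
move_arm(jaw=[255, 255, 255, 255, 255, 255, 255], dp=[[-0.0004, 0.0005, 0.015], [0, 0, 0.025], [0, 0, 0.025], [0, 0, 0.017], [0, 0, 0.008], [0, 0, 0], [0, 0, 0]], rotation=[[0, 0, 0], [0, 0, 0], [0, 0, 0], [0, 0, 0], [0, 0, 0], [0, 0, 0], [0, 0, 0]])

```text
clock: 16.3
position: [0.5039, -0.0481, 0.0898]
tool_rot: [-3.142, 0.001, 3.141]
force: [0.3, -0.4, -2.3]
grip_width: 0.0468
```

Request:
move_arm(jaw=[255, 255, 255, 255, 255, 255, 255], dp=[[-0.0002, -0.0004, 0.003], [0, 0, 0.003], [0, 0, 0.002], [0, 0, 0.001], [0, 0, 0.0006], [0, 0, 0], [0, 0, 0]], rotation=[[0, 0, 0], [0, 0, 0], [0, 0, 0], [0, 0, 0], [0, 0, 0], [0, 0, 0], [0, 0, 0]])

```text
clock: 17.18
position: [0.5038, -0.0484, 0.0818]
tool_rot: [3.142, 0.0, 3.141]
force: [-1.8, 0.0, 5.6]
grip_width: 0.0468
```

Request:
move_arm(jaw=[255, 255, 0, 0, 0, 0, 0, 0], dp=[[0, 0, 0.0005], [0, 0, 0], [0, 0, 0], [0, 0, 0], [0, 0, 0], [0, 0, 0], [0, 0, 0], [0, 0, 0]], rotation=[[0, 0, 0], [0, 0, 0], [0, 0, 0], [0, 0, 0], [0, 0, 0], [0, 0, 0], [0, 0, 0], [0, 0, 0]])

```text
clock: 18.18
position: [0.5038, -0.0484, 0.0812]
tool_rot: [-3.142, -0.0, 3.141]
force: [-0.5, 1.1, 0.3]
grip_width: 0.0853
```

Request:
move_arm(jaw=[0, 0, 0, 0, 0, 0, 0, 0, 0, 0], dp=[[0, 0, -0.015], [0, 0, -0.03], [0, 0, -0.05], [0, 0, -0.06], [0, -0.02, -0.04], [0, -0.06, 0], [0, -0.06, 0], [0, -0.06, 0], [0, -0.03, 0], [0, 0, 0]], rotation=[[0, 0, 0], [0, 0, 0], [0, 0, 0], [0, 0, 0], [0, 0, 0], [0, 0, 0], [0, 0, 0], [0, 0, 0], [0, 0, 0], [0, 0, 0]])

```text
clock: 19.42
position: [0.5032, -0.2342, 0.2379]
tool_rot: [-3.141, 0.0, 3.139]
force: [-0.7, 0.9, 0.9]
grip_width: 0.0857
```

```bash
python3 - <<'E'
from h import *
a=grab_frame("scene"); b=grab_frame("top"); cv2.imwrite("pics/top9.png",b)
x=int(322*.64);y=int(265*.64)
ca=cv2.resize(a[y-75:y+55,x-60:x+120],(800,578),interpolation=cv2.INTER_CUBIC)
c=calibration("scene")
for z,s in ((.024,"sh"),(.034,"L"),(.068,"Ltop"),(.078,"S"),(.112,"Stop")): print(s,((project(c,[.504,-.0485,z])[0]-[x-60,y-75])*800/180).round())
cv2.imwrite("pics/fin.png",ca)
m=masks(b)["alu"]
for q in cv2.findContours(m,cv2.RETR_EXTERNAL,cv2.CHAIN_APPROX_NONE)[0]:
    r=cv2.boundingRect(q)
    if cv2.contourArea(q)>300 and r[1]>80: print(r,cast(calibration("top"),[[r[0]+r[2]/2,r[1]+r[3]/2]],.005).round(4))
E
```

```text
sh [262. 325.]
L [261. 313.]
Ltop [257. 272.]
S [256. 260.]
Stop [253. 217.]
(249, 217, 39, 39) [[ 0.5015 -0.0513]]
(155, 201, 26, 27) [[0.5624 0.2236]]
(383, 173, 94, 211) [[ 0.381 -0.492]]
(135, 110, 36, 53) [[0.7842 0.2729]]
```

View pics/fin.png

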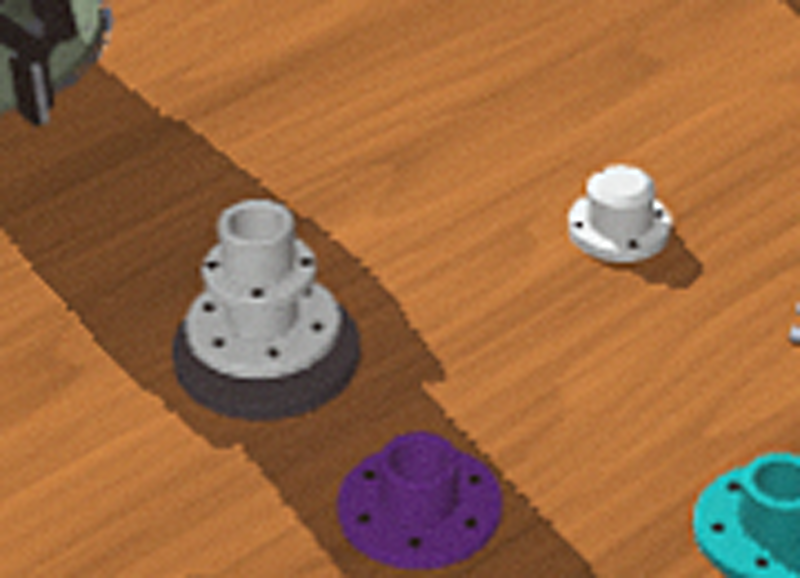

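The crop shows both flanges stacked level on the stand. The upper rim is at (257,220), against a predicted (253,217) for fully home. The cap, at crop (620,215), hasn't moved.

```bash
python3 -c "
from workcell import workorder
print(workorder.job_done())"
```

```text
the job is handed in; nothing more can be done
None
```

I set the large flange on the stand's shoulder first and the small flange on top of it, both neck up, then handed the job in at about 19.5 s of the 58 s allowed.

- **Seating:** each flange was lowered slowly until contact. The gripper heights matched fully home to within about 1 mm: TCP z was 0.038 m for the large flange and 0.082 m for the small one. The force readings at contact were 22 N and 6 N, well under the limits.
- **Final picture:** the stack stands level, and the top rim is about 4 pixels (roughly 1 pixel unenlarged) from where it should be when fully home.
- **Surroundings:** the end cap measured within about 2 mm of its first position, and the gripper was open and clear of everything.

No check failed. The one disagreement was that the stand's centre differed by 1–2 mm between camera views, which is within the 6 mm bore clearance.

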